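# Bring the white standard under the reflectance head and clear the bench

## Robot

A 6-joint arm with a two-finger parallel gripper is mounted at the origin on the work surface. World frame = base frame: x ahead of the robot, y to its left, z up, the work surface at z = 0. Lengths are in m, angles in rad, forces in N, time in s.
With the tool pointing down it reaches from about 0.3 to 1 m from the base axis. Payload 5.1 kg.
Tool frame: the origin (TCP) lies on the centre line of the jaws, within the pads' length; the fingertips stand manip.nose_length ahead of it and the grasp point (between the pads) lies 3 mm ahead of it (manip.nose_length is the distance from the TCP to the fingertips, in m); z points along the fingers, y is the line along which they close (so a half turn about z gives the same grasp; the last joint's range is limited). The gripper opens to 95 mm and grips with 3 to 60 N. Pads are 20 mm wide; open, the fingers measure 119 mm over their backs; the gripper's body (75 mm by 180 mm) begins 59 mm behind the grasp point.
Start: joints at [-1.339, 0.124, 1.65, -0, 1.367, -0.083], TCP at [0.201, -0.618, 0.237] pointing down, gripper open.
Joint ranges: [-2.61, 2.61], [-1.02, 2.33], [0.03, 2.71], [-1.35, 4.49], [0.32, 2.68], [-2.91, 2.91]. Speed limits (rad/s): [2.57, 2.57, 3.14, 3.14, 3.14, 3.14].

## Interface

Orientations are given as a unit quaternion [w, x, y, z].
In Python, from station import manip gives the robot as it stands. Calls block until the motion is done:
- manip.move_pose(position, orientation): joint-space move of the TCP to a pose.
- manip.move_linear(position, frame=None, speed=0.15): straight line of the TCP; frame=None keeps the orientation; speed is the mean speed in m/s.
- manip.movej(angles): joint-space move.
- manip.set_gripper(opening): finger opening in m; the grip force is fixed at half the most; returns when the fingers have stopped.
- manip.dwell(seconds).
- manip.inverse_kinematics(position, orientation): joint angles nearest the present ones, or None.
- manip.snapshot(name): name is "scene" or "top" or "wrist"; returns a dict with "pixels" (420x560x3 uint8, red, green, blue), "intrinsics" (3x3 intrinsics, pixels), "R" (3x3) and "t" (3): a world point X has camera coordinates R X + t; the wrist camera has in their place "T_tool_cam" (4x4, takes a point from camera to tool coordinates, whose origin is the TCP and whose axes are the flange's). Camera axes: x right, y down, z forward; pixel columns grow to the right and rows downward; lengths in m; the calibration is good to about 2 mm. A picture is of the moment at which its call begins: read the wrist's pose just before it. There is no depth.
A pose or a line that the arm cannot do raises manip.Unreachable and nothing moves.
- manip.close_job(): hands the job in; it is judged then, once.
Readings, each from a call of its own:
- manip.current_time(): time.
- manip.current_joint_positions(): joint angles.
- manip.current_qd(): joint speeds.
- manip.current_joint_torque(): joint torques, N m.
- manip.current_ee_pos(): TCP position.
- manip.current_tool_rot(): TCP orientation.
- manip.current_force(): force on the tool from outside, world axes, zero at the start.
- manip.current_moment(): the same for the moment, N m.
- manip.current_finger_gap(): finger opening in m.
- manip.current_grasp_force(): force on a finger pad.
Only numpy, scipy, OpenCV 4.12 (cv2) and the standard library are available. Lean on these libraries where they do the work, as an engineer would, in place of code of your own. Each camera call takes 0.05 s, during which the arm holds its last target. There are 200 camera calls.

## Task

Get the reflectance bench ready for calibration: push the empty turntable round by its pin until the pedestal stands at the white loading mark, lay the white standard flat and centred on the pedestal and let go, then push the turntable on until the standard stands straight under the red head. Sort the loose parts (there may be four to six): square filters into the blue tray, round brass detectors into the yellow tray, at any time. Leave the other things on the bench where they are.

Things in the scene. Friction and masses are not known exactly. Their poses are not given: they have to be found in the camera images.
- turntable (a joint): angle of the free turntable (rad, counter-clockwise positive from above). 0: pedestal at the white loading mark (base's near side, -x of the base). -1.571: pedestal at the red mark under the head (base's left side, +y of the base). Starts at +0.5 to +1.35, pedestal empty. Greased bearing, light drag (0.12 N m, more when turned fast): stays where it is left, hardly coasts; stops at -6.2 and +6.2.
- stage_axis (a point): point on the turntable's axle, on the top face of the black disc (200 mm in diameter, 15 mm thick, top 35 mm above the table); axes of the fixed square dark grey base (220 x 220 x 15 mm, with a foot on its +y side). Its place and its yaw (up to 0.3 rad) differ from start to start.
- pin (a point): push pin to turn the table by: upright steel pin with yellow top, 12 mm in diameter, 40 mm high, on the disc 85 mm from the axle; this point is half-way up, 55 mm above the table, and turns with the disc. From above the pin is a quarter turn counter-clockwise of the pedestal: with the pedestal at the red mark, the pin is at the white one.
- pedestal_top (a point): centre of the top face of the pedestal: grey cylinder 34 mm in diameter, 45 mm high, on the disc 65 mm from the axle; top face 80 mm above the table. A white line on the disc runs out under it to the rim. z up; turns with the disc.
- loading_spot (a point): fixed point where the middle of the pedestal's top is when it stands at the white loading mark on the base's near edge
- measuring_spot (a point): fixed point where the middle of the pedestal's top is when at the red mark, straight under the red snout (36 mm in diameter, lower end 135 mm above the table). The snout hangs on a black arm (26 mm wide, underside 176 mm up) from a column 30 x 24 mm, 210 mm high, 145 mm from the axle on the base's +y side; nothing can be put on the pedestal from above there.
- standard_c (a point): centre of the white standard: flat square steel tile 46 x 46 x 18 mm with a 38 mm white disc in both faces (either face may be up), about 120 g; x and y along its sides, z its thickness. It starts flat on the table.
- blue_tray: blue open tray for the filters, 130 (x) x 140 (y) x 45 mm high, walls and floor about 4 mm, fixed to the table; origin under its centre. The two trays may have swapped places.
- yellow_tray: yellow open tray for the detectors, 130 (x) x 140 (y) x 45 mm high, walls and floor about 4 mm, fixed to the table; origin under its centre
- filter1_c (a point): centre of a filter: flat square grey frame 40 x 40 x 14 mm with a round amber glass, 35 g; x and y along its sides, z its thickness. May be absent.
- filter2_c (a point): centre of a filter: flat square grey frame 40 x 40 x 14 mm with a round green glass, 35 g; x and y along its sides, z its thickness. May be absent.
- filter3_c (a point): centre of a filter: flat square grey frame 40 x 40 x 14 mm with a round blue glass, 35 g; x and y along its sides, z its thickness. May be absent.
- detector1_c (a point): centre of a detector head: squat brass cylinder 36 mm in diameter, 22 mm high, black top with a white spot, 60 g; z its axis. May be absent.
- detector2_c (a point): centre of a detector head: squat brass cylinder 36 mm in diameter, 22 mm high, black top with a white spot, 60 g; z its axis. May be absent.
- detector3_c (a point): centre of a detector head: squat brass cylinder 36 mm in diameter, 22 mm high, black top with a white spot, 60 g; z its axis. May be absent.
- cleaner_bottle: bystander, leave it where it is: brown glass jar, 32 mm across, 62 mm high, among the parts; origin under its centre
- post_clamp: bystander, leave it where it is: dark steel post clamp, block 36 x 36 x 30 mm with a short post on it, 50 mm high in all, among the parts; origin under its centre
- light_meter: bystander, leave it where it is: white hand-held meter, 150 x 65 x 28 mm, beyond the parts; origin under its centre
- lens_cap: bystander, leave it where it is: black lens cap, 60 mm across, 12 mm high, near left; origin under its centre
- screwdriver: bystander, leave it where it is: screwdriver, lying beyond the parts; origin under its centre
- drops: bystander, leave it where it is: white dropper bottle, 44 mm across, 100 mm high, beyond the stage; origin under its centre
There are look-alikes about, which are no part of the job. What is shaped like the part that bears detector1_c but green or turquoise is not meant. Leave any pink look-alike of the part that bears detector2_c alone.

How it is judged:
By the outcome, as a careful person would: the job done as asked, in the order asked, and still so for the second after the job is handed in, with the robot touching nothing.
Of filter1, filter2, filter3, detector1, detector2, detector3 only 4 to 6 are there at a start; the rules pass over those that are not, and their reading is None.
At some moment in a run one of filter1, filter2, filter3, detector1, detector2, detector3 may be knocked a few centimetres aside while the robot is not near it.
Once in a run the grip may slacken for a moment while it holds something.
It also fails if it takes over 192 s, if anything falls off the work surface, if the arm or the gripper's body presses on something with over 40 N, if the wrist force passes 120 N, or if a joint passes its speed limit or range.

## Working session

There is one attempt and no reset: what is moved stays moved. The work goes in short steps, each a Python script; the robot and the scene stay as the last script left them, time stands still between calls to the robot, and variables do not carry over. Pictures are saved under pics/ and viewed, at most 14 in all, crops included, and the job is handed in when it is done.

```bash
ls; mkdir -p pics
python3 - <<'E'
from station import manip
import cv2,numpy as np
for n in("top","scene"):
    s=manip.snapshot(n);cv2.imwrite(f"pics/{n}0.png",cv2.resize(s["pixels"][:,:,::-1],(800,600),interpolation=cv2.INTER_CUBIC))
    print(n,s["intrinsics"].tolist(),np.round(s["R"],4).tolist(),np.round(s["t"],4).tolist())
s=manip.snapshot("wrist");print(s["T_tool_cam"],s["intrinsics"],manip.nose_length,manip.current_time(),manip.current_tool_rot())
E
```

```text
pics
top [[502.3287316154059, 0.0, 277.07469574909965], [0.0, 502.3287316154059, 208.99458419027923], [0.0, 0.0, 1.0]] [[-0.0064, -1.0, -0.0036], [-0.9956, 0.0067, -0.0938], [0.0938, 0.003, -0.9956]] [0.0276, 0.5363, 1.2375]
scene [[486.44079304437673, 0.0, 275.2869335445517], [0.0, 486.44079304437673, 211.70699078111912], [0.0, 0.0, 1.0]] [[-0.525, 0.851, 0.0137], [0.5964, 0.3793, -0.7075], [-0.6072, -0.3633, -0.7066]] [0.2725, -0.2869, 1.6617]
[[-4.58927477e-04 -9.71464266e-01 -2.37185516e-01  6.59907072e-02]
 [ 9.99999765e-01 -5.66829909e-04  3.86733701e-04 -1.39874813e-05]
 [-5.10141816e-04 -2.37185283e-01  9.71464298e-01 -1.48096947e-01]
 [ 0.00000000e+00  0.00000000e+00  0.00000000e+00  1.00000000e+00]] [[357.62960372   0.         278.7127056 ]
 [  0.         357.62960372 209.18569766]
 [  0.           0.           1.        ]] 0.022 0.15 [-8.27458170e-04  9.87636906e-01  1.56756665e-01 -6.95530738e-05]
```

View pics/top0.png

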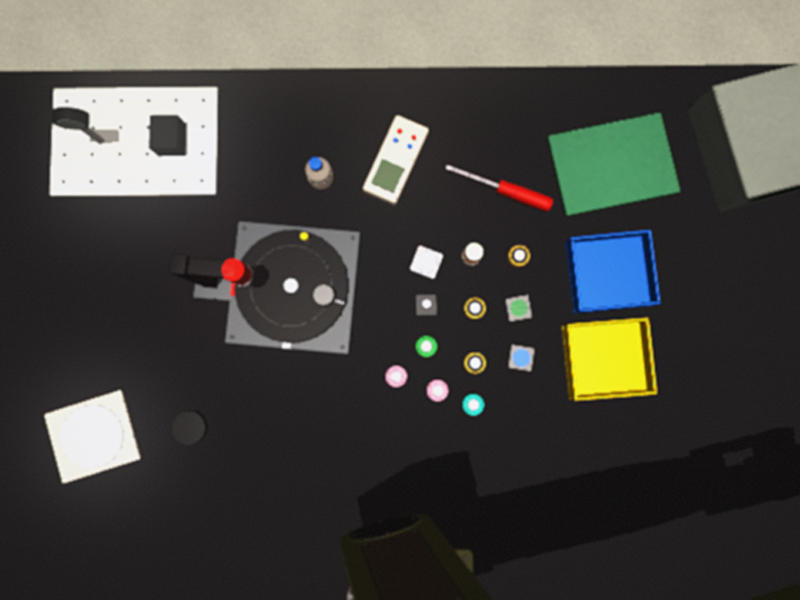

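View pics/scene0.png

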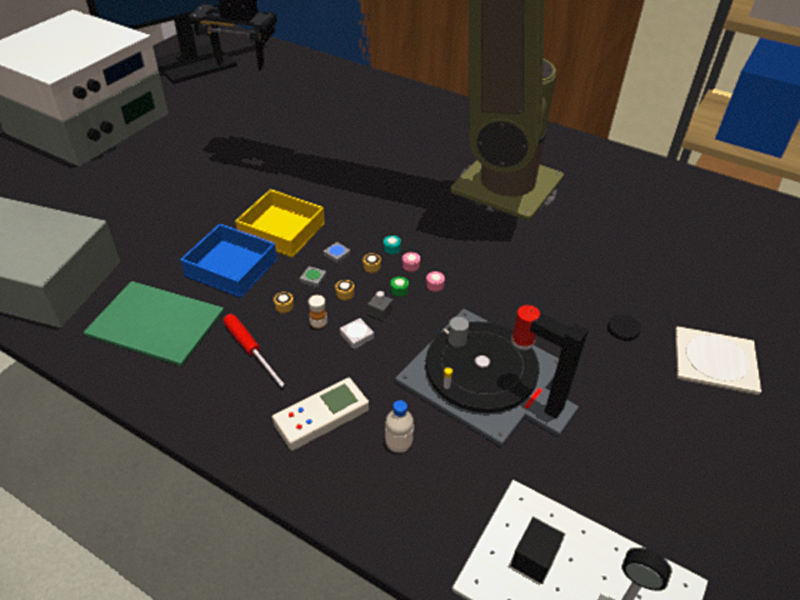

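The top view shows, in 800 px coordinates:
- **Standard:** the white tile at (426,262).
- **Filters:** green at (518,308), blue at (521,358).
- **Brass detectors:** (518,256), (475,308) and (475,363).
- **Look-alikes to leave:** green (426,346), turquoise (473,405), pink (396,376) and (437,390).
- **Bystanders among the parts:** bottle (473,253), clamp (426,304).
- **Turntable:** axle (291,286), pedestal (324,294), pin (304,236), white mark (286,345).

Next I'll compute positions and take a closer wrist view.

```bash
cat > h.py <<'E'
from station import manip
import cv2,numpy as np
from scipy.spatial.transform import Rotation as Ro
def q(a):  # tool down; tool x at world yaw a, jaw line at a-90deg
    x,y,z,w=(Ro.from_euler('z',a)*Ro.from_euler('x',np.pi)).as_quat(); return [w,x,y,z]
def cam(name):
    if name=="wrist":
        p=np.array(manip.current_ee_pos());w,x,y,z=manip.current_tool_rot()
        s=manip.snapshot(name);T=np.eye(4);T[:3,:3]=Ro.from_quat([x,y,z,w]).as_matrix();T[:3,3]=p
        M=np.linalg.inv(T@s["T_tool_cam"]);R,t=M[:3,:3],M[:3,3]
    else: s=manip.snapshot(name);R,t=s["R"],s["t"]
    return s["pixels"],dict(K=np.array(s["intrinsics"]),R=np.array(R),t=np.array(t))
def world(c,uv,z):  # native pixel -> world at height z
    d=c["R"].T@np.linalg.solve(c["K"],[uv[0],uv[1],1.]);o=-c["R"].T@c["t"]
    return o+d*(z-o[2])/d[2]
def proj(c,X):
    v=c["K"]@(c["R"]@np.array(X,float)+c["t"]);return v[:2]/v[2]
def yaw_opts(a,half=np.pi): return a
E
python3 - <<'E'
from h import *
_,c=cam("top")
P=dict(axle=(291,286,.037),ped=(324,294,.08),pin=(304,236,.075),wmark=(286,345,.015),std=(426,262,.018),clamp=(426,304,.05),bottle=(473,253,.062),d1=(518,256,.022),d2=(475,308,.022),d3=(475,363,.022),fg=(518,308,.014),fb=(521,358,.014),green=(426,346,.022),turq=(473,405,.022),blue=(614,270,.0225),yellow=(610,359,.0225),b1=(240,222,.015),b2=(359,233,.015),b3=(348,353,.015),b4=(226,343,.015),by1=(571,239,.045),by2=(652,231,.045),by3=(661,305,.045),by4=(579,312,.045))
for k,(u,v,z) in P.items(): print(k,np.round(world(c,(u*.7,v*.7),z)[:2],3))
manip.move_pose([0.52,-0.10,0.42],q(0));print(manip.current_time())
im,c=cam("wrist");np.savez("w1.npz",**c)
cv2.imwrite("pics/w1.png",cv2.resize(im[:,:,::-1],(800,600),interpolation=cv2.INTER_CUBIC))
E
```

```text
axle [0.559 0.207]
ped [0.54  0.145]
pin [0.64 0.18]
wmark [0.456 0.218]
std [ 0.602 -0.03 ]
clamp [ 0.524 -0.028]
bottle [ 0.611 -0.109]
d1 [ 0.611 -0.193]
d2 [ 0.519 -0.115]
d3 [ 0.423 -0.114]
fg [ 0.519 -0.192]
fb [ 0.431 -0.196]
green [ 0.453 -0.028]
turq [ 0.35  -0.109]
blue [ 0.585 -0.362]
yellow [ 0.428 -0.35 ]
b1 [0.677 0.303]
b2 [0.656 0.089]
b3 [0.442 0.109]
b4 [0.461 0.324]
by1 [ 0.637 -0.282]
by2 [ 0.65  -0.424]
by3 [ 0.52  -0.434]
by4 [ 0.509 -0.292]
2.4667
```

View pics/w1.png

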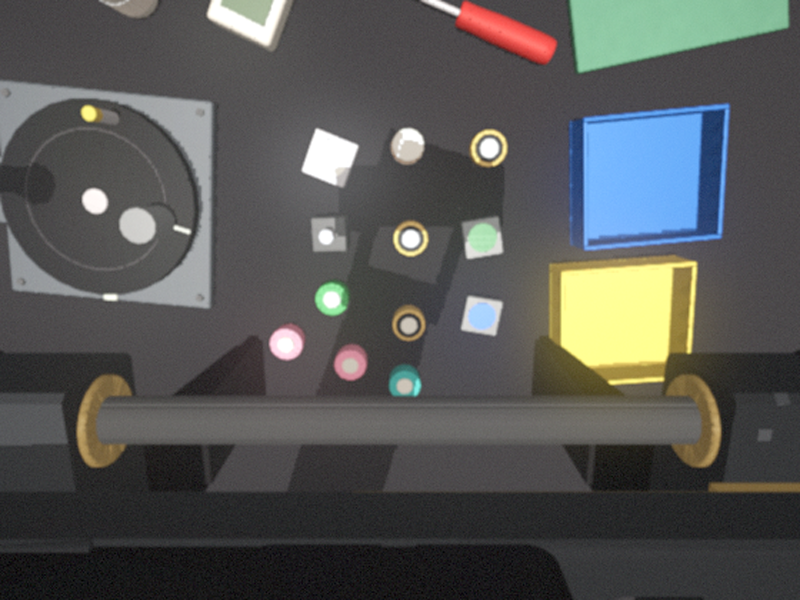

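The wrist view confirms the parts: the three with a brass rim are at (489,148), (410,239) and (408,324), and the filters are at (482,238) and (482,316). The standard is at (330,157). The pink, green and turquoise look-alikes are clearly different. The turntable shows the axle at (95,201), pin top (90,113) and pedestal (137,226). I'll cross-check these against the top view, then push.

Run:
```python
from h import *
c=dict(np.load("w1.npz"))
P=dict(axle=(95,201,.037),ped=(137,226,.08),pin=(90,113,.075),wmark=(111,297,.015),h1=(200,101,.015),h2=(200,297,.015),h3=(22,282,.015),h4=(6,92,.015),std=(330,157,.018),d1=(489,148,.022),d2=(410,239,.022),d3=(408,324,.022),fg=(482,238,.014),fb=(482,316,.014))
W={k:world(c,(u*.7,v*.7),z)[:2] for k,(u,v,z) in P.items()}
for k in W: print(k,np.round(W[k],4))
print("mean holes",np.mean([W[f"h{i}"] for i in (1,2,3,4)],0))
```

```text
axle [0.5595 0.2086]
ped [0.5382 0.147 ]
pin [0.6402 0.1798]
wmark [0.4534 0.2186]
h1 [0.6582 0.1004]
h2 [0.4532 0.1196]
h3 [0.4706 0.3145]
h4 [0.667 0.296]
std [ 0.603  -0.0303]
d1 [ 0.6116 -0.1942]
d2 [ 0.5183 -0.1135]
d3 [ 0.4237 -0.1117]
fg [ 0.5183 -0.1918]
fb [ 0.4305 -0.1951]
mean holes [0.56225281 0.20764665]
```

```bash
cat >> h.py <<'E'
AX=np.array([.5595,.2075]);YAW=-0.097
def pinpose(th,z,r=.085):  # tool pose over pin with table angle th
    f=th-np.pi/2+YAW; return [*(AX+r*np.array([np.cos(f),np.sin(f)])),z],q(f+np.pi)
def arc(th0,th1,gap=.018,z=.066,v=.10):
    lead=(gap/2-.006)/.085*np.sign(th1-th0)
    n=int(np.ceil(abs(th1-th0)/.2))
    for th in np.linspace(th0,th1,n+1)[1:]:
        p,o=pinpose(th+(lead if th!=th1 else 0),z); manip.move_linear(p,o,v)
    manip.set_gripper(.010)   # squeeze lightly to centre the pin between the pads
    print("arc end",manip.current_time(),manip.current_finger_gap(),np.round(manip.current_force(),1))
E
python3 - <<'E'
from h import *
p,o=pinpose(1.345,.16); manip.move_pose(p,o); manip.set_gripper(.045)
p[2]=.066; manip.move_linear(p,o,.15); print(manip.current_time(),manip.current_force())
manip.set_gripper(.018)
arc(1.345,0.)
manip.set_gripper(.045)
p,o=pinpose(0,.2);manip.move_linear(p,o,.25)
manip.move_pose([.47,.13,.33],q(0.2)); print(manip.current_time())
im,c=cam("wrist");np.savez("w2.npz",**c)
cv2.imwrite("pics/w2.png",cv2.resize(im[:,:,::-1],(800,600),interpolation=cv2.INTER_CUBIC))
E
```

```text
6.275 [0.38019203 0.31300064 1.32805081]
arc end 9.6833 0.011172877153959334 [ 1.5 -1.7 -0.5]
12.325
```

View pics/w2.png

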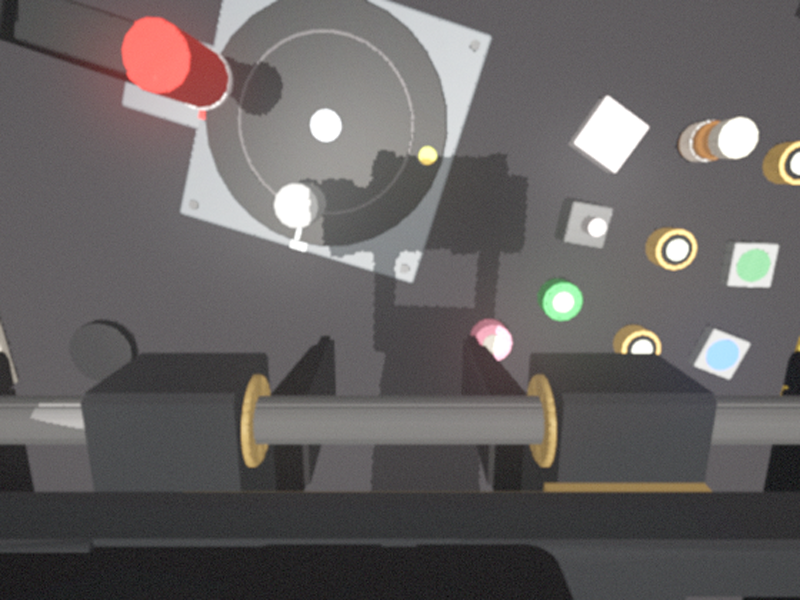

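The disc's white line meets the white mark at (298,244). The pedestal top is at (295,205), the axle at (326,125), and the standard's corners are near (608,96), (649,129), (614,173) and (571,136).

Run:
```python
from h import *
c=dict(np.load("w2.npz"))
W=lambda u,v,z:world(c,(u*.7,v*.7),z)[:2]
print("ped",W(295,205,.08),"axle",W(326,125,.037),"mark",W(298,245,.015),"pin",W(427,155,.075), "expect ped",AX-.065*np.array([np.cos(YAW),np.sin(YAW)]))
C=np.array([W(*p,.018) for p in((608,96),(649,129),(614,173),(571,136))]);print("std",C.mean(0),np.linalg.norm(np.diff(C,axis=0),axis=1))
for i in range(3): print(np.arctan2(*(C[i+1]-C[i])[::-1])%(np.pi/2))
```

```text
ped [0.49552652 0.21541856] axle [0.55999064 0.20820978] mark [0.45429195 0.21921071] pin [0.55173409 0.12418957] expect ped [0.49480555 0.21379512]
std [ 0.60240619 -0.02861838] [0.04595507 0.04488758 0.05040875]
1.1586281319481675
1.148388801938709
1.1148044610353236
```

Run:
```python
from h import *
S=[.6025,-.0293]; a=1.145
manip.move_pose([*S,.12],q(a-np.pi/2)); manip.set_gripper(.07)
manip.move_linear([*S,.025],None,.15); manip.set_gripper(.040); print(manip.current_finger_gap()); manip.set_gripper(.07)
manip.move_linear([*S,.10],None,.25); manip.move_pose([*S,.10],q(a)); manip.move_linear([*S,.025],None,.2)
manip.set_gripper(.03); print(manip.current_finger_gap(),manip.current_grasp_force())
manip.move_linear([*S,.20],None,.2)
print(manip.current_finger_gap(),manip.current_grasp_force(),manip.current_time())
P=[.495,.2145]
manip.move_pose([*P,.20],q(.69)); print(manip.current_finger_gap(),manip.current_grasp_force())
f0=np.array(manip.current_force())
manip.move_linear([*P,.112],None,.12)
for z in np.arange(.110,.1025,-.001):
    manip.move_linear([*P,z],None,.03); df=manip.current_force()[2]-f0[2]
    if df>2: break
print(z,df,manip.current_finger_gap(),manip.current_time())
im,c=cam("wrist");np.savez("w3.npz",**c)
cv2.imwrite("pics/w3.png",cv2.resize(im[:,:,::-1],(800,600),interpolation=cv2.INTER_CUBIC))
```

```text
0.046016737500804844
0.04626167351675442 29.645226001739502
0.04618095787042352 29.653319120407104 20.0417
0.04631659976170561 29.65331107378006
0.104 5.989352302962202 0.04573273857795605 23.7167
```

View pics/w3.png

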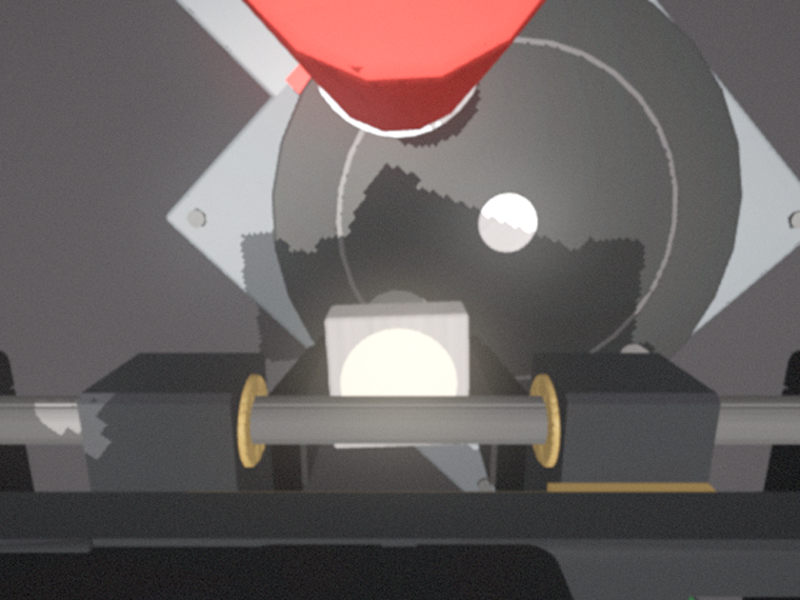

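The tile sits on the pedestal. The tile face centre (398,372) lines up with the pedestal edge below it at (398,297). Next I release it and look from above.

Run:
```python
from h import *
manip.set_gripper(.062); manip.move_linear([.495,.2145,.20],None,.2)
manip.move_pose([.44,.21,.30],q(0));print(manip.current_time())
im,c=cam("wrist");np.savez("w4.npz",**c)
cv2.imwrite("pics/w4.png",cv2.resize(im[:300,80:480,::-1],(800,600),interpolation=cv2.INTER_CUBIC))
```

```text
25.6583
```

View pics/w4.png

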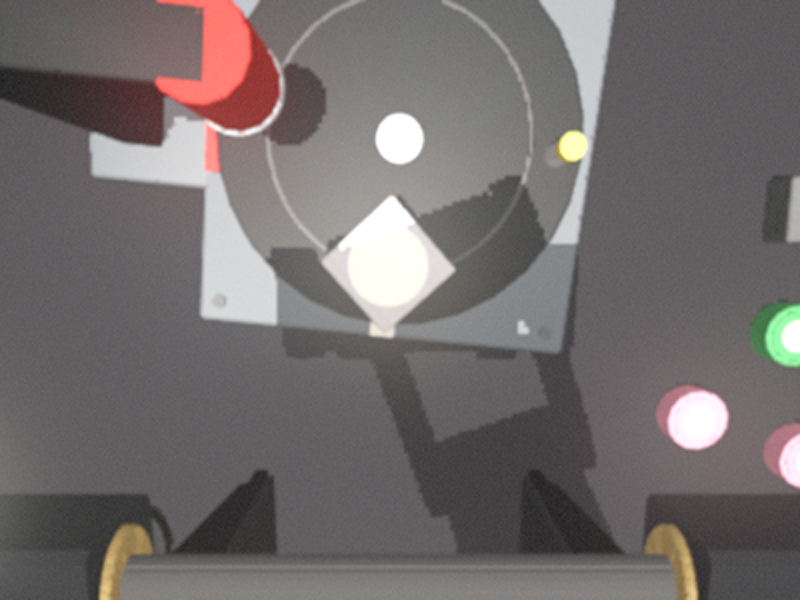

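Run:
```python
from h import *
c=dict(np.load("w4.npz"))
W=lambda u,v,z:world(c,(80+u/2,v/2),z)[:2]
print("tile",W(389,264,.098),"axle",W(399,138,.037),"pin",W(572,146,.075))
p,o=pinpose(0,.16); manip.move_pose(p,o); manip.set_gripper(.045)
p[2]=.066; manip.move_linear(p,o,.15); manip.set_gripper(.018)
arc(0.,-1.571,v=.07)
manip.set_gripper(.045)
p,o=pinpose(-1.571,.2);manip.move_linear(p,o,.2)
manip.move_pose([.43,.12,.33],q(0.3)); print(manip.current_time())
im,c=cam("wrist");np.savez("w5.npz",**c)
cv2.imwrite("pics/w5.png",cv2.resize(im[:300,80:480,::-1],(800,600),interpolation=cv2.INTER_CUBIC))
im,c=cam("scene")
cv2.imwrite("pics/s5.png",cv2.resize(im[190:340,260:460,::-1],(800,600),interpolation=cv2.INTER_CUBIC))
```

```text
tile [0.49560123 0.21345597] axle [0.55992577 0.20857582] pin [0.55134368 0.12424982]
arc end 32.675 0.011378282570295438 [-0.8 -1.6  0.2]
34.9667
```

View pics/w5.png

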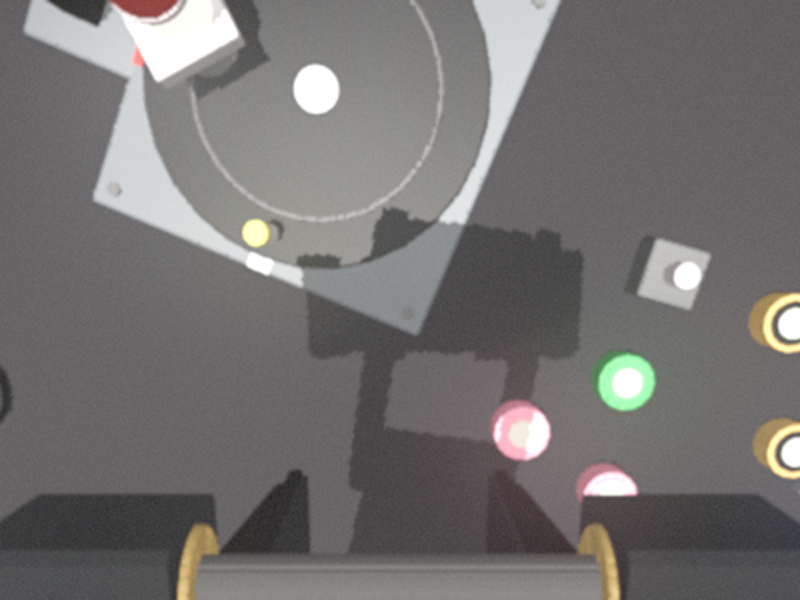

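View pics/s5.png

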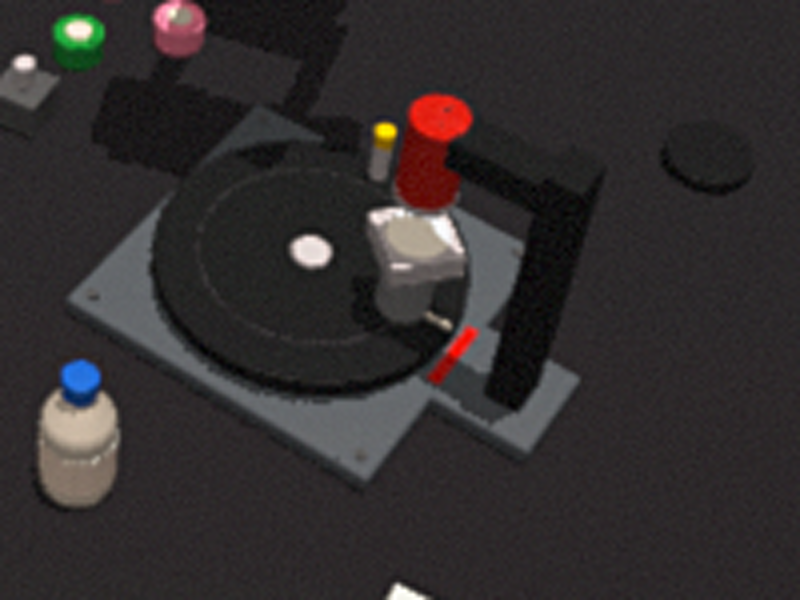

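The tile is still centred on the pedestal, under the snout. The pin (256,232) is in front of the white mark (259,264). I'll check the angle numerically and take a fresh top view for the parts.

Run:
```python
from h import *
c=dict(np.load("w5.npz"))
W=lambda u,v,z:world(c,(80+u/2,v/2),z)[:2]
ax,pin,mk=W(316,89,.037),W(256,232,.075),W(260,264,.015)
ang=lambda d:np.arctan2(d[1],d[0])
print(ax,pin,mk,"pin-mark angle",ang(pin-ax)-ang(mk-ax), "vs yaw",(ang(pin-ax)-np.pi-YAW+np.pi)%(2*np.pi)-np.pi)
# check red mark in top view/holes for yaw
manip.move_pose([0.50,-0.15,0.42],q(0))
im,c=cam("wrist");np.savez("w6.npz",**c);print(manip.current_time())
cv2.imwrite("pics/w6.png",cv2.resize(im[:300,160:560,::-1],(800,600),interpolation=cv2.INTER_CUBIC))
```

```text
[0.55988559 0.20843657] [0.47541222 0.2143596 ] [0.45458076 0.21830921] pin-mark angle 0.023477131345754465 vs yaw 0.026997426817234604
36.2417
```

View pics/w6.png

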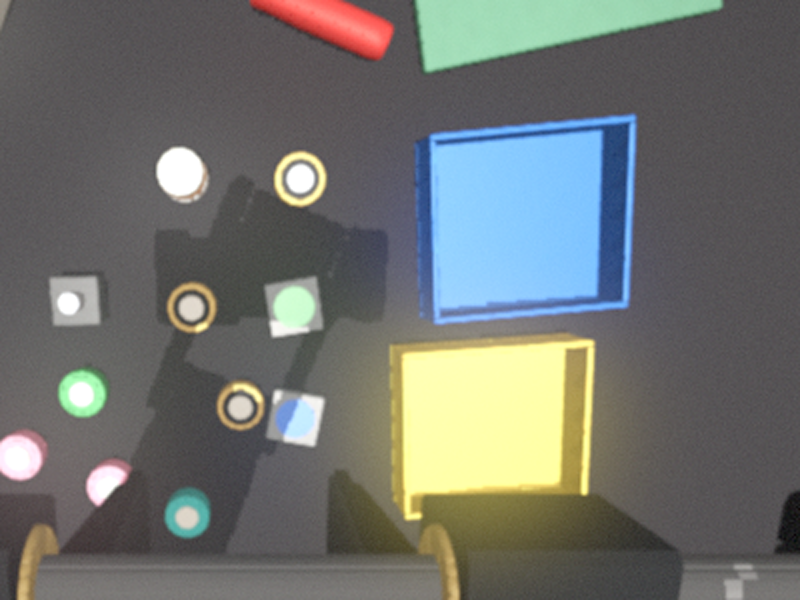

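Detector 3 has been knocked and is now at (240,406), beside the blue filter at (296,417). The other parts haven't moved: detectors (300,179) and (191,307), green filter (294,306). Nothing new has appeared, so I'll sort them now, closing along x because of the narrow gap beside detector 3.

```bash
cat > sort.py <<'E'
from h import *
c=dict(np.load("w6.npz"))
W=lambda u,v,z:world(c,(160+u/2,v/2),z)[:2]
ang=lambda p,r,z:np.arctan2(*(W(*p,z)-W(*r,z)))  # image-left-to-right edge direction vs -y
def side(l,r,z=.014):
    d=W(*l,z)-W(*r,z); return np.arctan2(d[1],d[0])   # ~ +90deg when edge along y
B=np.mean([W(*p,.045) for p in((432,135),(635,117),(629,305),(436,323))],0)
yb=side((432,135),(635,117),.045)-np.pi/2
Y=W(500,431,.045); yy=side((404,349),(594,338),.045)-np.pi/2
off=lambda C,y,d:C+d*np.array([-np.sin(y),np.cos(y)])
g=side((264,284),(317,277));b=side((273,391),(324,397))
J=[("d1",W(300,179,.022),np.pi/2,off(Y,yy,-.042),yy),("d2",W(191,307,.022),np.pi/2,Y,yy),("d3",W(240,406,.022),np.pi/2,off(Y,yy,.042),yy),
   ("fb",np.mean([W(*p,.014) for p in((273,391),(324,397),(317,446),(267,440))],0),b,off(B,yb,-.032),yb),
   ("fg",np.mean([W(*p,.014) for p in((264,284),(317,277),(323,328),(270,336))],0),g,off(B,yb,.032),yb)]
if __name__=="__main__":
    import sys
    print("B",B,yb,"Y",Y,yy)
    for n,p,a,t,ty in J: print(n,p.round(3),round(a,3),t.round(3))
    if len(sys.argv)>1:
      for n,p,a,t,ty in J:
        if n not in sys.argv[1:]: continue
        manip.move_pose([*p,.12],q(a)); manip.set_gripper(.062)
        manip.move_linear([*p,.026],None,.2); manip.set_gripper(.02); g0=manip.current_finger_gap()
        manip.move_linear([*p,.13],None,.25); g1=manip.current_finger_gap()
        if g1<.032: print(n,"MISSED",g0,g1); break
        manip.move_pose([*t,.13],q(np.pi/2+ty)); g2=manip.current_finger_gap()
        if g2<.032: print(n,"LOST",g2); break
        manip.move_linear([*t,.036],None,.2); manip.set_gripper(.058); manip.move_linear([*t,.13],None,.3)
        print(n,np.round([g0,g1,g2],4),manip.current_time())
E
python3 sort.py
```

```text
B [ 0.58010841 -0.35687039] 0.08421350868495914 Y [ 0.42850142 -0.34721969] 0.059215518129096534
d1 [ 0.611 -0.194] 1.571 [ 0.431 -0.389]
d2 [ 0.519 -0.114] 1.571 [ 0.429 -0.347]
d3 [ 0.442 -0.151] 1.571 [ 0.426 -0.305]
fb [ 0.43  -0.195] 1.452 [ 0.583 -0.389]
fg [ 0.519 -0.192] 1.701 [ 0.577 -0.325]
```

```bash
python3 sort.py d1 d2 d3 fb fg | tail -5
python3 - <<'E'
from h import *
manip.move_pose([0.46,-0.12,0.42],q(0))
im,c=cam("wrist");cv2.imwrite("pics/w7.png",cv2.resize(im[:,:,::-1],(800,600)))
print(manip.current_time())
E
```

```text
d1 [0.0354 0.0355 0.0353] 42.6917
d2 [0.0355 0.035  0.0356] 48.6
d3 [0.0352 0.0352 0.0356] 53.8833
fb [0.0397 0.0397 0.0398] 59.0667
fg [0.04   0.0397 0.0397] 64.2333
65.9333
```

View pics/w7.png

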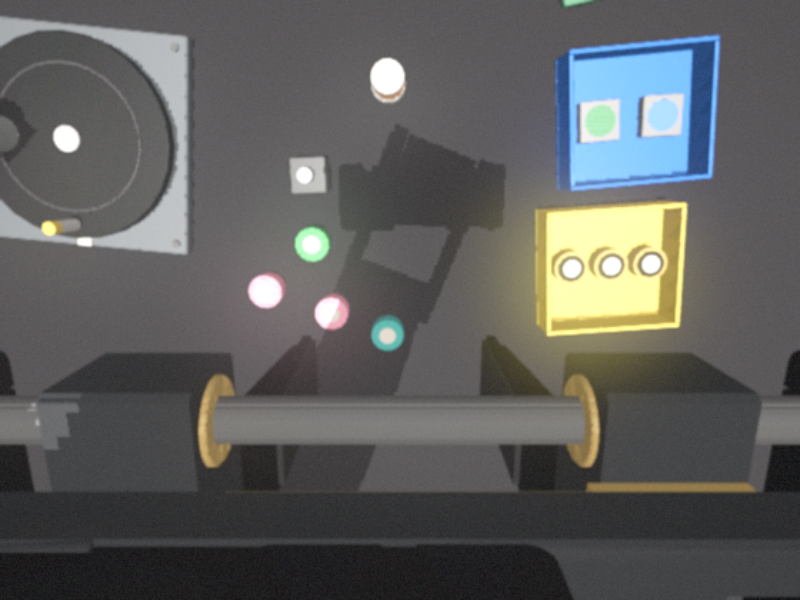

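All five parts are in the right trays: green (599,120) and blue (662,115) filters in blue, detectors (571,267), (611,264) and (651,262) in yellow. The bystanders and look-alikes haven't moved, so I'm handing in.

```bash
python3 -c "
from station import manip
print(manip.close_job(),manip.current_time())"
```

```text
the job is handed in; nothing more can be done
the job is handed in; nothing more can be done
```

The job is handed in at about 66 s of robot time: the standard lies centred on the pedestal under the red head (about 1.5° off by camera), both filters are in the blue tray, all three detectors are in the yellow tray, and I left everything else alone.

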